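# Bed a spirit level on the reference rail

## Robot

A 6-joint arm with a two-finger parallel gripper is mounted at the origin on the work surface. World frame = base frame: x ahead of the robot, y to its left, z up, the work surface at z = 0. Lengths are in mm, angles in rad, forces in N, time in s.
With the tool pointing down it reaches from about 325 to 775 mm from the base axis. Payload 5.5 kg.
Tool frame: the origin (TCP) lies midway between the tips of the shut fingers; the grasp point (between the pads) lies 19 mm behind it; z points along the fingers, y is the line along which they close (so a half turn about z gives the same grasp; the last joint's range is limited). The gripper opens to 85 mm and grips with 20 to 120 N. Pads are 22 mm wide; open, the fingers measure 114 mm over their backs; the gripper's body (76 mm by 85 mm) begins 54 mm behind the grasp point. The pads swing forward as they close: fully open they stand 13 mm farther back than shut.
Start: joints at [1.292, 0.091, 1.231, -0, 1.82, -0.057], TCP at [131.995, 585.315, 231.275] pointing down, gripper open.
Joint ranges: [-2.87, 2.87], [-0.86, 2.18], [0.17, 2.46], [-1.51, 4.65], [0.06, 2.69], [-2.65, 2.65]. Speed limits (rad/s): [2.57, 2.57, 3.01, 3.14, 3.14, 3.14].

## Interface

Orientations are given as a 3x3 rotation matrix whose columns are the frame's x, y, z axes.
In Python, from rig import readout, optics, job gives the robot as it stands. The module is installed in compiled form; this text tells all that it offers.
- The arm moves only by the tool send_rows, never from a script. Its argument "targets" is a list that holds one entry, the list of rows, each a list of 6 numbers: the shift along the world's x, y, z in cm, then the turn, a rotation vector about the world's x, y, z in rad. A call has 1 to 10 rows; each row is the pose to reach, as a shift and turn from the pose commanded when the call began; what a row does not reach only later rows make up. A row lasts 1/12 s, in which the tool goes at most 41.7 mm and 7.16 degrees, less where a joint would pass 70% of its speed; a pose out of reach is approached as far as the arm can. A call with a gripper value outside its range is refused whole. "jaw" is the closure, from 0 (fully open) to 1 (shut), set as the call begins (left out, the last holds). The fingers move at their own pace and stop on an object; the grip force is fixed at half the most. Time passes only in rows, so rows that repeat a pose let the fingers close. It gives the time, the measured TCP pose, the force, the opening and the grip force at its end, in the units of the state.
- readout.state(): the state, without advancing time (a new reading comes with each control period).
- optics.get_image(name): name is "scene" or "top" or "wrist"; returns (picture, depth): 420x560x3 uint8, red, green, blue; 420x560 float32, mm along the optical axis (not along the pixel's ray), 0 where there is no reading.
- optics.camera_model(name): a dict with "camera_matrix" (3x3 intrinsics, pixels), "k1" (the pictures are not rectified: a ray, as slopes to the right and down, at radius r is drawn at 1 + k1 r^2 times it, then the intrinsics apply), "R" (3x3) and "t" (3): a world point X has camera coordinates R X + t. Camera axes: x right, y down, z forward; pixel columns grow to the right and rows downward; lengths in mm; the calibration is good to about 2 mm. A picture is of the moment at which its call begins: read the wrist's pose just before it. camera_model takes no time and is no camera call; for the wrist camera it gives the pose at the moment of the call.
- job.sign_off(): hands the job in; it is judged then, once.
The state is a dict: "t": time; "q": joint angles; "qd": joint speeds; "joint_efforts": joint torques, N m; "tcp_pos": TCP position; "orientation": TCP orientation; "wrist_force": force on the tool from outside, world axes, zero at the start; "moment": the same for the moment, N m; "width": opening from 0.0 (shut) to 1.0 (fully open); "grip_force": force on a finger pad.
Only numpy, scipy, OpenCV 4.12 (cv2) and the standard library are available. Lean on these libraries where they do the work, as an engineer would, in place of code of your own. Each camera call takes 0.05 s, during which the arm holds its last target. There are 200 camera calls.

## Task

Get the spirit level ready for checking: slide it across the bench until its long plain edge lies parallel and flush against both pads of the steel rail, pressing it home first behind the pad nearer the stop block and then behind the other pad, each with a steady level push of about 15 N (without bearing down on it); then slide it along the pads until its end butts gently against the stop, still flush on both pads. Never press it against the rail with more than 20 N, push only on its metal body or end caps and never on the glass vial in the middle of its near edge, keep it flat on the bench, leave everything else alone and finish with the level let go.

Things in the scene. Friction and masses are not known exactly. Their poses are not given: they have to be found in the camera images.
- level: Loose spirit level lying flat: aluminium, 45 mm wide (own x), 320 mm long (own y), 22 mm high, 0.2 to 0.45 kg, black end caps; takes 0.5 to 1.5 N to slide. Origin: centre of its underside. Own +x points to the long plain edge that must meet the pads. The opposite, near (-x) edge is solid metal to push on from 55 to 160 mm either side of the middle; in between sits the glass vial.
- level_mid (a point): Centre of the spirit level, half-way up (11 mm above its underside); axes as the level.
- edge_l (a point): Point on the level's plain (+x) edge, 150 mm from its middle towards its +y end, half-way up; axes as the level.
- edge_r (a point): Point on the level's plain (+x) edge, 150 mm from its middle towards its -y end, half-way up; axes as the level.
- end_l (a point): Centre of the level's +y end face (the one that meets the stop), half-way up; axes as the level.
- end_r (a point): Centre of the level's -y end face (the one to push on towards the stop), half-way up; axes as the level.
- vial: Glass vial of the level, fragile, never to be touched: green tube 16 mm thick and 106 mm long, set in the middle of the near (-x) edge, flush with it. Its pose is the level's (same origin and axes).
- rail: Rigid rail fixed to the bench: dark steel angle 400 mm long (own y), upright leg 30 mm high, foot 50 mm wide. Origin: on the bench, mid-length, in the plane of the pads' front faces. Own +x points away from the level (into the rail). The level starts 75 to 115 mm off on its -x side, its middle 30 to 50 mm to rail -y of the rail's middle, turned up to 0.25 rad either way.
- pad_l: Bright steel pad on the rail's front, nearer the stop: 90 mm long (y), 4 mm thick, 2 to 24 mm above the bench. Origin: on the bench below the middle of its front face, 115 mm to rail +y; axes as the rail. Rigid: force climbs steeply after contact, so creep in and stop by force. Push opposite the pad; past its outer end the level would pivot.
- pad_r: The same pad at the other end, 115 mm to rail -y of the rail's middle; origin below the middle of its front face, axes as the rail.
- stop: Fixed steel stop block in front of the rail near its +y end: 40 mm (x) by 30 mm (y) by 26 mm high, with a strap and brass thumbscrew over the rail (top at 49 mm). Origin: centre of its underside; axes as the rail. The level's +y end must meet its -y face, 15 mm from the origin. Its place along the rail varies; the last slide is about 20 to 60 mm.
- jar: Bystander: small empty glass jar with a steel cap, 48 mm across, 58 mm high, beyond the rail. Origin: centre of its underside.
- screwdriver: Bystander: steel screwdriver lying beyond the stop end of the rail, about 200 mm long. Origin: centre of its underside.
- spanner: Bystander: adjustable spanner, 190 mm long, lying flat beyond the rail. Origin: centre of its underside.
- tape: Bystander: yellow plastic tape dispenser, 50 by 130 mm, 54 mm high, past the level's -y end. Origin: centre of its underside.
- square: Bystander: try square, wooden stock 110 mm, steel blade 160 mm along own +y, lying flat past the level's +y end. Origin: centre of the stock's underside.
Things that resemble listed ones, but are neither listed nor needed, are in the scene too. Leave any blue or brown look-alike of the stop alone.

How it is judged (in metres and radians):
On the way, in this order (a step that is already met when the one before it is completed fails the run):
1. the level is pressed with at least 8 N against the pad nearer the stop (contact force between level and pad_l above 8 N), for 0.2 s.
2. the level is pressed with at least 8 N against the other pad while its edge lies within 2 mm of the pads at both ends (x of each of edge_l, edge_r in the frame of rail above -0.002 m and contact force between level and pad_r above 8 N), for 0.2 s.
3. the level's end touches the stop (within 2 mm, pressed with 1 N or more) (y of end_l in the frame of stop above -0.017 m and contact force between level and stop above 1 N), for 0.1 s.
At the end, for the whole second after the job is handed in: The level lies flat and still on the bench, its plain edge within 2 mm of the pads' plane at both ends and its end within 2 mm of the stop block's face (x of each of edge_l, edge_r in the frame of rail above -0.002 m and y of end_l in the frame of stop above -0.017 m and height (world z) of level_mid below 0.014 m and linear speed of level below 0.01 m/s); the robot touches nothing.
It fails at once if the level is pressed with more than 20 N against the rail and its pads (contact force between level and rail above 20 N).
It fails at once if the level is pressed with more than 25 N against the stop (contact force between level and stop above 25 N).
It fails at once if the glass vial is touched (more than 0.5 N) (contact force between anything else and vial above 0.5 N).
It fails at once if the level is lifted or tipped off the bench (height (world z) of level_mid above 0.026 m).
It fails at once if another thing on the bench is shifted by more than 15 mm (distance of any of jar, screwdriver, spanner, tape, square from where it was at the start of the episode above 0.015 m).
It also fails if it takes over 72 s, if anything falls off the work surface, if the arm or the gripper's body presses on something with over 40 N, if the wrist force passes 120 N, or if a joint passes its speed limit or range.

## Working session

There is one attempt and no reset: what is moved stays moved. The work goes in short steps, Python scripts to look and compute and a tool call to move; the robot and the scene stay as the last step left them, time stands still between calls to the robot, and variables do not carry over. Pictures are saved under pics/ and viewed, at most 10 in all, crops included, and the job is handed in when it is done.

Besides the shell and the picture viewer there is one more tool, called as a command line: name --argument value ..., lists and objects as JSON in quotes. send_rows: Moves the arm, as the interface text tells. Its arguments: {"type":"object","properties":{"targets":{"type":"array"},"jaw":{"type":"number"}},"required":["targets"]}

```bash
mkdir -p pics; cat > h.py <<'E'
import numpy as np, cv2
from rig import readout, optics, job
def grab(n):
    m=optics.camera_model(n); p,d=optics.get_image(n); return p,d,m
def world(u,v,d,m):
    K=np.array(m["camera_matrix"],float);k=m["k1"]
    x=(u-K[0,2])/K[0,0];y=(v-K[1,2])/K[1,1]
    r=np.hypot(x,y);s=r
    for _ in range(20): s=r/(1+k*s*s)
    f=1/(1+k*s*s)
    c=np.stack([x*f*d,y*f*d,d],-1)
    return (c-np.array(m["t"]))@np.array(m["R"])
def cloud(d,m):
    v,u=np.mgrid[:d.shape[0],:d.shape[1]].astype(float)
    return world(u,v,d.astype(float),m)
def onplane(u,v,z,m):
    a=world(np.float64(u),np.float64(v),np.float64(1.),m);c=-np.array(m["R"]).T@np.array(m["t"])
    return c+(a-c)*(z-c[2])/(a-c)[2]
E
python3 - <<'E'
from h import *
for n in("top","scene"):
    p,d,m=grab(n); cv2.imwrite(f"pics/{n}.png",cv2.resize(p[...,::-1],(800,600)) if n=="top" else p[...,::-1])
    np.savez(n+".npz",p=p,d=d,K=m["camera_matrix"],k1=m["k1"],R=m["R"],t=m["t"])
    print(n,m["camera_matrix"],m["k1"],-np.array(m["R"]).T@np.array(m["t"]))
print(readout.state())
E
```

```text
top [[388.7984353    0.         281.62525097]
 [  0.         388.7984353  209.32785381]
 [  0.           0.           1.        ]] -0.052123035100019484 [551.18657755   4.26426563 908.51013064]
scene [[410.41398717   0.         277.26779948]
 [  0.         410.41398717 206.4659182 ]
 [  0.           0.           1.        ]] -0.02935153542942064 [1243.53452635 -424.06306163  687.61595721]
{'t': 0.1, 'q': array([ 1.29230516e+00,  9.17934142e-02,  1.23177291e+00,  1.19707592e-05,
        1.81981961e+00, -5.67063981e-02]), 'qd': array([-0.00180742, -0.00026528, -0.00388149, -0.00069142,  0.00246493,
        0.00023861]), 'joint_efforts': array([ 2.31573911e-03, -4.60213029e+01, -4.19221008e+01, -2.12221750e-05,
        1.05725197e-02, -4.75993295e-05]), 'tcp_pos': array([131.91251395, 585.05264645, 230.25385524]), 'orientation': array([[-9.75507024e-01,  2.19967707e-01, -5.04136439e-04],
       [ 2.19968256e-01,  9.75505512e-01, -1.72099733e-03],
       [ 1.13224039e-04, -1.78973899e-03, -9.99998392e-01]]), 'wrist_force': array([-0.66199474, -0.4711766 ,  0.03265904]), 'moment': array([-0.02194658, -0.01503995,  0.0146944 ]), 'grip_force': 0.0, 'width': 0.9991963422577227}
```

View pics/top.png

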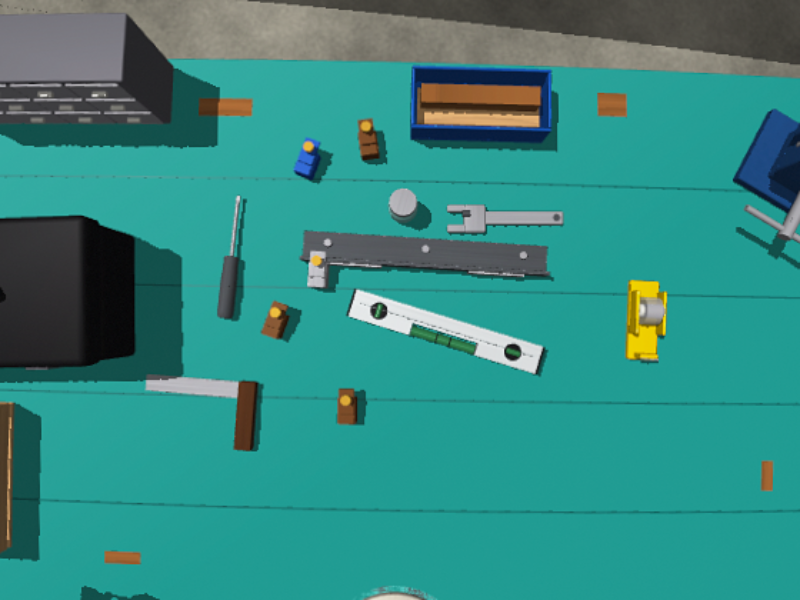

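View pics/scene.png

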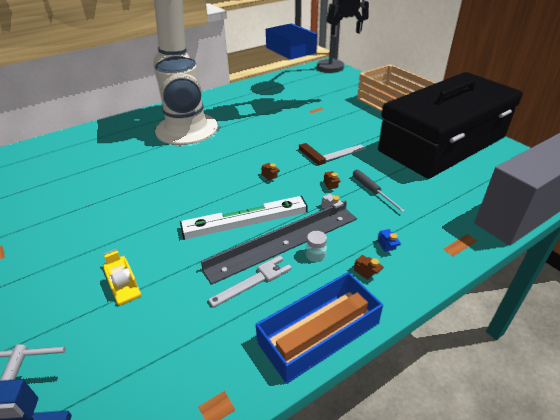

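Candidates for the stop in the top view (800x600): grey block on the rail at (317,268), and look-alikes in brown at (274,320), (346,405) and (368,138) and in blue at (307,158). I choose the grey one. The level is white at (447,330), with its vial edge facing the robot. The tape at (645,320) is clear of it.

```bash
python3 - <<'E'
from h import *
z=np.load("top.npz");p,d=z["p"],z["d"];m=dict(camera_matrix=z["K"],k1=float(z["k1"]),R=z["R"],t=z["t"])
cv2.imwrite("pics/crop.png",cv2.resize(p[155:270,205:390,::-1],(800,497),interpolation=cv2.INTER_CUBIC))
W=cloud(d,m);v,u=np.mgrid[:420,:560]
roi=(u>205)&(u<390)&(v>155)&(v<270)
mask=((W[...,2]>15)&(W[...,2]<28)&roi&(p.min(-1)>0)).astype(np.uint8)
n,l,s,c=cv2.connectedComponentsWithStats(mask)
for i in range(1,n):
    if s[i,4]>30:
        q=W[l==i];print(s[i],"medz",np.median(q[:,2]).round(1),cv2.minAreaRect(q[:,:2].astype(np.float32)))
# leg tops
mk=roi&(W[...,2]>28)&(W[...,2]<34)
n,l,s,c=cv2.connectedComponentsWithStats(mk.astype(np.uint8))
for i in range(1,n):
    if s[i,4]>20:
        q=W[l==i];print("hi",s[i],np.median(q[:,2]).round(1),cv2.minAreaRect(q[:,:2].astype(np.float32)))
for uu in (240,260,280,300,320,340,360):
    print(uu,[(int(vv),*W[vv,uu].round(0).astype(int)[[0,2]],int(p[vv,uu].mean())) for vv in range(160,195)if W[vv,uu,2]>3])
E
```

```text
[225 180  45  22 139] medz 23.7 ((635.6625366210938, 83.2984619140625), (40.96176528930664, 107.56355285644531), 21.50490379333496)
[323 188  44   6 106] medz 23.4 ((628.5352783203125, -147.42233276367188), (98.32769775390625, 6.575238227844238), 87.81929779052734)
[ 242  202  140   60 2582] medz 21.3 ((532.4854736328125, -73.63508605957031), (321.3481750488281, 45.08394241333008), 73.93782043457031)
hi [227 180  64   7 146] 29.5 ((641.0575561523438, 49.95929718017578), (13.650267601013184, 142.90982055664062), 1.099880337715149)
hi [291 184  85   8 189] 29.7 ((633.6271362304688, -119.89849853515625), (192.08914184570312, 6.074707984924316), 87.67343139648438)
hi [216 192  12   9  80] 30.7 ((609.7081909179688, 133.20474243164062), (18.127988815307617, 24.88518524169922), 1.6081660985946655)
240 [(163, np.int64(690), np.int64(5), 93), (164, np.int64(687), np.int64(5), 92), (165, np.int64(685), np.int64(6), 93), (166, np.int64(682), np.int64(6), 94), (167, np.int64(680), np.int64(5), 93), (168, np.int64(677), np.int64(8), 93), (169, np.int64(676), np.int64(4), 92), (170, np.int64(673),
[... 4933 characters left out ...]
p.int64(672), np.int64(8), 84), (174, np.int64(670), np.int64(6), 84), (175, np.int64(667), np.int64(8), 84), (176, np.int64(665), np.int64(4), 85), (178, np.int64(660), np.int64(6), 83), (180, np.int64(655), np.int64(6), 87), (181, np.int64(653), np.int64(4), 84), (182, np.int64(651), np.int64(4), 86), (183, np.int64(649), np.int64(4), 86), (185, np.int64(644), np.int64(4), 86), (186, np.int64(641), np.int64(8), 83), (187, np.int64(639), np.int64(3), 84), (188, np.int64(637), np.int64(5), 79), (189, np.int64(632), np.int64(31), 85), (190, np.int64(630), np.int64(29), 85), (191, np.int64(628), np.int64(23), 77), (192, np.int64(626), np.int64(23), 177), (193, np.int64(624), np.int64(16), 50)]
```

View pics/crop.png

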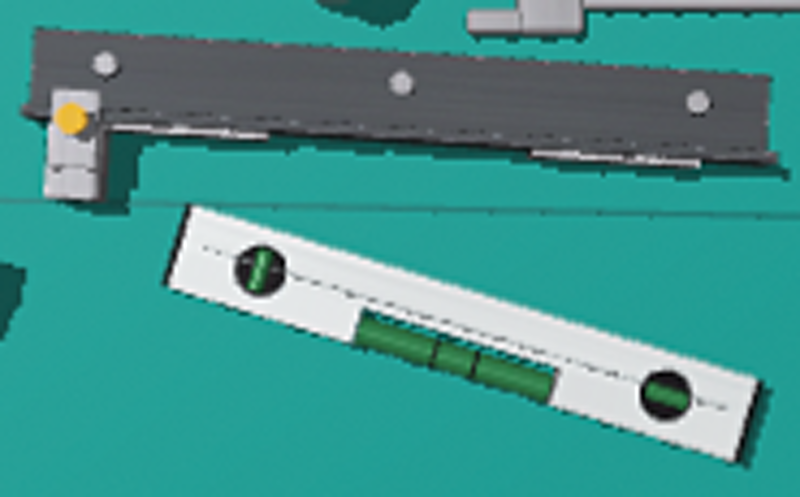

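The crop confirms the grey stop, with its right face at crop px x≈102, strapped over the rail. The pads are at crop (185,131) and (615,158). The level is at crop (460,330), its vial on the near side, and it measures 321x45 mm as expected. Rail yaw is about -0.041, and its middle is near (630,-32). The level is yawed -0.24 relative to the rail, so I'll nudge its right half first to square it up.

send_rows --targets '[[[29.8, -33.5, 0, 0, 0, 0.18], [29.8, -33.5, 0, 0, 0, 0.18], [29.8, -33.5, 0, 0, 0, 0.18], [29.8, -33.5, 0, 0, 0, 0.18], [29.8, -33.5, 0, 0, 0, 0.18], [29.8, -33.5, 0, 0, 0, 0.18], [29.8, -33.5, 0, 0, 0, 0.18], [29.8, -33.5, 0, 0, 0, 0.18], [29.8, -33.5, 0, 0, 0, 0.18], [29.8, -33.5, 0, 0, 0, 0.18]]]' --jaw 1

```text
t: 0.93
tcp_pos: [409.3, 272.6, 231.0]
orientation: [[-0.999, 0.042, -0.0], [0.042, 0.999, -0.0], [0.0, -0.0, -1.0]]
wrist_force: [0.2, 1.3, 0.4]
width: 0.004
grip_force: 0.0
```

send_rows --targets '[[[4, -43.5, -15, 0, 0, 0], [4, -43.5, -15, 0, 0, 0], [4, -43.5, -15, 0, 0, 0], [4, -43.5, -15, 0, 0, 0], [4, -43.5, -15, 0, 0, 0], [4, -43.5, -15, 0, 0, 0], [4, -43.5, -15, 0, 0, 0], [4, -43.5, -15, 0, 0, 0], [4, -43.5, -15, 0, 0, 0], [4, -43.5, -15, 0, 0, 0]]]'

```text
t: 1.77
tcp_pos: [444.1, -119.9, 95.1]
orientation: [[-0.999, 0.042, 0.0], [0.042, 0.999, 0.0], [-0.0, 0.0, -1.0]]
wrist_force: [1.8, 1.0, -0.5]
width: 0.005
grip_force: 0.0
```

send_rows --targets '[[[0, -4.3, 0, 0, 0, 0], [0, -4.3, -4, 0, 0, 0], [0, -4.3, -7, 0, 0, 0], [0, -4.3, -8.2, 0, 0, 0], [0, -4.3, -8.2, 0, 0, 0], [0, -4.3, -8.2, 0, 0, 0]]]'

```text
t: 2.27
tcp_pos: [444.5, -160.5, 14.1]
orientation: [[-0.999, 0.041, -0.001], [0.041, 0.999, 0.0], [0.001, 0.0, -1.0]]
wrist_force: [-1.7, -0.3, 0.8]
width: 0.0
grip_force: 0.0
```

```bash
python3 - <<'E'
from h import *
s=readout.state();print(s["tcp_pos"],s["wrist_force"])
p,d,m=grab("wrist");cv2.imwrite("pics/w1.png",p[...,::-1])
E
```

```text
[ 444.47127955 -160.51253396   14.09781209] [-1.65467136 -0.26132502  0.7558321 ]
```

View pics/w1.png

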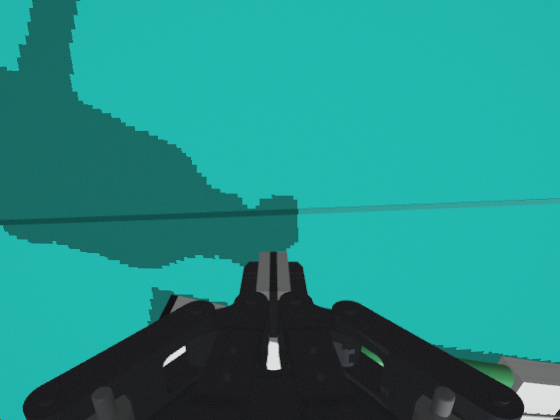

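The shut fingers stand clear in front of the level's right half: tips at (273,262), with the vial at (480,372), well to the side.

send_rows --targets '[[[1.0, 0, -0.3, 0, 0, 0], [1.7, -0.1, -0.4, 0, 0, 0], [2.3, -0.1, -0.4, 0, 0, 0], [2.9, -0.1, -0.4, 0, 0, 0], [3.5, -0.1, -0.4, 0, 0, 0], [4.1, -0.2, -0.4, 0, 0, 0], [4.7, -0.2, -0.4, 0, 0, 0], [5.3, -0.2, -0.4, 0, 0, 0], [5.9, -0.2, -0.4, 0, 0, 0], [6.4, -0.2, -0.4, 0, 0, 0]]]'

```text
t: 3.15
tcp_pos: [509.2, -163.0, 9.8]
orientation: [[-0.999, 0.042, -0.0], [0.042, 0.999, 0.0], [0.0, 0.0, -1.0]]
wrist_force: [-0.6, 0.1, -0.1]
width: -0.0
grip_force: 0.4
```

send_rows --targets '[[[0.5, 0, 0, 0, 0, 0], [1, 0, 0, 0, 0, 0], [1.5, 0, 0, 0, 0, 0], [1.5, 0, 0, 0, 0, 0]]]'

```text
t: 3.48
tcp_pos: [524.5, -162.9, 10.0]
orientation: [[-0.999, 0.042, 0.001], [0.042, 0.999, 0.0], [-0.001, 0.0, -1.0]]
wrist_force: [-0.5, 0.2, 0.7]
width: -0.0
grip_force: 0.0
```

```bash
cat > look.py <<'E'
from h import *
import sys
s=readout.state();print(s["t"],s["tcp_pos"].round(1),s["wrist_force"].round(1))
p,d,m=grab("top");W=cloud(d,m);v,u=np.mgrid[:420,:560]
if len(sys.argv)>1: cv2.imwrite("pics/%s.png"%sys.argv[1],cv2.resize(p[155:270,205:390,::-1],(800,497),interpolation=cv2.INTER_CUBIC))
o=np.array([630,-32.4]);a=-.041;n=np.array([np.cos(a),np.sin(a)]);t=np.array([-n[1],n[0]])
X=W[...,:2]-o;rx=X@n;ry=X@t
k=((p.min(-1)>150)&(W[...,2]>15)&(W[...,2]<27)&(rx<-2.5)&(rx>-200)&(ry<150)&(ry>-280)).astype(np.uint8)
_,l,st,_=cv2.connectedComponentsWithStats(k);i=1+st[1:,4].argmax()
q=np.stack([rx[l==i],ry[l==i]],1).astype(np.float32)
r=cv2.minAreaRect(q);print("rail-frame",r)
b=cv2.boxPoints(r);print(b.round(1).tolist())
print("tcp rail",(s["tcp_pos"][:2]-o)@n,(s["tcp_pos"][:2]-o)@t)
E
python3 look.py w2
```

```text
3.4833 [ 524.5 -162.9   10. ] [-0.5  0.2  0.7]
rail-frame ((-65.45645141601562, -11.06451416015625), (256.4021301269531, 44.71484375), 89.45598602294922)
[[-89.0, -139.0], [-44.29999923706055, -139.5], [-41.900001525878906, 116.9000015258789], [-86.5999984741211, 117.30000305175781]]
tcp rail -100.02437761908082 -134.71628432972113
```

View pics/w2.png

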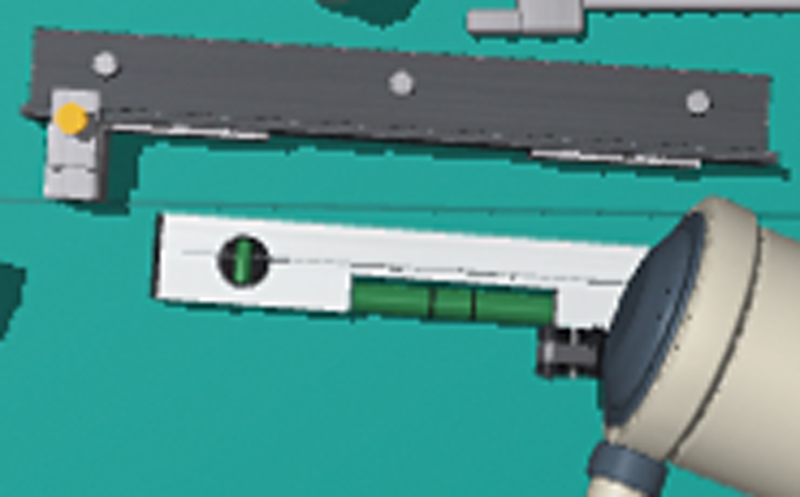

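Level is now parallel (yaw -0.01 rad, gap ~43 mm), its left end face at crop (157,257). Next I nudge the right half ahead a bit, then go to the left half.

send_rows --targets '[[[0.5, 0, 0, 0, 0, 0], [1.0, 0, 0, 0, 0, 0], [1.6, 0, 0, 0, 0, 0], [2.2, -0.1, 0, 0, 0, 0], [2.2, -0.1, 0, 0, 0, 0], [0.5, 0, 0, 0, 0, 0], [-2, 0, 0, 0, 0, 0], [-4.5, 0, 0, 0, 0, 0], [-4.5, 0, 0, 0, 0, 0]]]'

```text
t: 4.28
tcp_pos: [475.1, -162.6, 8.9]
orientation: [[-0.999, 0.042, -0.004], [0.042, 0.999, 0.001], [0.004, 0.001, -1.0]]
wrist_force: [-0.2, -0.5, -0.9]
width: 0.001
grip_force: 0.0
```

send_rows --targets '[[[0, 4, 0, 0, 0, 0], [0, 8, 0, 0, 0, 0], [0, 12, 0, 0, 0, 0], [0.3, 16, 0, 0, 0, 0], [0.6, 20, 0, 0, 0, 0], [0.9, 23, 0, 0, 0, 0], [0.9, 23, 0, 0, 0, 0], [0.9, 23, 0, 0, 0, 0]]]'

```text
t: 4.95
tcp_pos: [488.1, 68.6, 10.3]
orientation: [[-0.999, 0.038, 0.001], [0.038, 0.999, -0.0], [-0.001, -0.0, -1.0]]
wrist_force: [0.8, -0.3, 0.2]
width: 0.001
grip_force: 0.0
```

```bash
python3 look.py
```

```text
4.95 [488.1  68.6  10.3] [ 0.8 -0.3  0.2]
rail-frame ((-52.500213623046875, -37.66282653808594), (44.74995803833008, 312.612060546875), 5.2365288734436035)
[[-89.0, 115.9000015258789], [-60.5, -195.39999389648438], [-16.0, -191.3000030517578], [-44.5, 120.0]]
tcp rail -145.90381600782075 95.07319399751535
```

send_rows --targets '[[[1.5, -0.05, 0, 0, 0, 0], [3, -0.1, 0, 0, 0, 0], [4, -0.15, 0, 0, 0, 0], [4.7, -0.2, 0, 0, 0, 0], [5.3, -0.2, 0, 0, 0, 0], [5.9, -0.25, 0, 0, 0, 0], [6.4, -0.25, 0, 0, 0, 0], [6.9, -0.3, 0, 0, 0, 0], [7.3, -0.3, 0, 0, 0, 0], [7.6, -0.3, 0, 0, 0, 0]]]'

```text
t: 5.83
tcp_pos: [563.9, 64.0, 9.9]
orientation: [[-0.999, 0.042, -0.0], [0.042, 0.999, -0.0], [0.0, -0.0, -1.0]]
wrist_force: [-0.1, -1.1, -0.9]
width: 0.002
grip_force: 0.3
```

```bash
python3 look.py
```

```text
5.8333 [563.9  64.    9.9] [-0.1 -1.1 -0.9]
rail-frame ((-42.76466369628906, -86.77433013916016), (216.79946899414062, 44.85602951049805), 88.12057495117188)
[[-68.69999694824219, -194.39999389648438], [-23.899999618530273, -195.89999389648438], [-16.799999237060547, 20.799999237060547], [-61.599998474121094, 22.299999237060547]]
tcp rail -70.00625636377244 93.5996348917117
```

send_rows --targets '[[[0.3, 0, 0, 0, 0, 0], [0.6, 0, 0, 0, 0, 0], [0.8, 0, 0, 0, 0, 0], [0.9, 0, 0, 0, 0, 0], [1.0, 0, 0, 0, 0, 0], [1.0, 0, 0, 0, 0, 0]]]'

```text
t: 6.38
tcp_pos: [573.8, 64.1, 10.0]
orientation: [[-0.999, 0.042, 0.0], [0.042, 0.999, 0.0], [-0.0, 0.0, -1.0]]
wrist_force: [-0.3, 0.1, -0.9]
width: 0.004
grip_force: 0.0
```

send_rows --targets '[[[0.04, 0, 0, 0, 0, 0], [0.08, 0, 0, 0, 0, 0], [0.12, 0, 0, 0, 0, 0], [0.16, 0, 0, 0, 0, 0], [0.16, 0, 0, 0, 0, 0]]]'

```text
t: 6.8
tcp_pos: [575.3, 64.0, 10.0]
orientation: [[-0.999, 0.042, 0.0], [0.042, 0.999, -0.0], [-0.0, 0.0, -1.0]]
wrist_force: [-0.3, 0.4, 0.2]
width: 0.001
grip_force: 0.2
```

send_rows --targets '[[[0.04, 0, 0, 0, 0, 0], [0.08, 0, 0, 0, 0, 0], [0.12, 0, 0, 0, 0, 0], [0.16, 0, 0, 0, 0, 0], [0.16, 0, 0, 0, 0, 0]]]'

```text
t: 7.22
tcp_pos: [576.5, 64.0, 9.9]
orientation: [[-0.999, 0.042, -0.001], [0.042, 0.999, -0.0], [0.001, -0.0, -1.0]]
wrist_force: [-2.7, -1.2, 1.4]
width: -0.001
grip_force: 1.2
```

send_rows --targets '[[[0.03, 0, 0, 0, 0, 0], [0.06, 0, 0, 0, 0, 0], [0.08, 0, 0, 0, 0, 0], [0.08, 0, 0, 0, 0, 0]]]'

```text
t: 7.55
tcp_pos: [576.7, 64.0, 9.9]
orientation: [[-0.999, 0.042, -0.002], [0.042, 0.999, -0.0], [0.002, -0.0, -1.0]]
wrist_force: [-7.1, -0.4, 3.5]
width: 0.005
grip_force: 3.0
```

send_rows --targets '[[[0.02, 0, 0, 0, 0, 0], [0.04, 0, 0, 0, 0, 0], [0.06, 0, 0, 0, 0, 0], [0.06, 0, 0, 0, 0, 0]]]'

```text
t: 7.88
tcp_pos: [576.8, 64.1, 9.8]
orientation: [[-0.999, 0.042, -0.003], [0.042, 0.999, -0.0], [0.003, -0.0, -1.0]]
wrist_force: [-8.8, -0.0, 4.3]
width: 0.001
grip_force: 4.1
```

send_rows --targets '[[[0.02, 0, 0.02, 0, 0, 0], [0.04, 0, 0.03, 0, 0, 0], [0.06, 0, 0.04, 0, 0, 0], [0.06, 0, 0.04, 0, 0, 0]]]'

```text
t: 8.22
tcp_pos: [576.9, 64.0, 9.8]
orientation: [[-0.999, 0.042, -0.005], [0.042, 0.999, -0.0], [0.005, -0.0, -1.0]]
wrist_force: [-9.9, 1.3, 3.8]
width: 0.002
grip_force: 4.7
```

send_rows --targets '[[[0.02, 0, 0.02, 0, 0, 0], [0.04, 0, 0.03, 0, 0, 0], [0.04, 0, 0.03, 0, 0, 0], [0.04, 0, 0.03, 0, 0, 0]]]'

```text
t: 8.55
tcp_pos: [576.9, 64.1, 9.9]
orientation: [[-0.999, 0.042, -0.006], [0.042, 0.999, -0.0], [0.006, -0.0, -1.0]]
wrist_force: [-10.3, -1.0, 3.8]
width: -0.0
grip_force: 5.1
```

send_rows --targets '[[[0.03, 0, 0.02, 0, 0, 0], [0.06, 0, 0.03, 0, 0, 0], [0.08, 0, 0.04, 0, 0, 0], [0.08, 0, 0.04, 0, 0, 0], [0.08, 0, 0.04, 0, 0, 0]]]'

```text
t: 8.97
tcp_pos: [577.2, 63.6, 9.9]
orientation: [[-0.999, 0.042, -0.007], [0.042, 0.999, -0.001], [0.007, -0.001, -1.0]]
wrist_force: [-11.2, -1.1, 3.9]
width: -0.0
grip_force: 5.6
```

```bash
python3 look.py w3
```

```text
8.9667 [577.2  63.6   9.9] [-11.2  -1.1   3.9]
rail-frame ((-37.828121185302734, -87.21377563476562), (216.67123413085938, 44.98440170288086), 85.49517059326172)
[[-68.80000305175781, -193.39999389648438], [-23.899999618530273, -197.0], [-6.900000095367432, 19.0], [-51.70000076293945, 22.600000381469727]]
tcp rail -56.655851443119865 93.75799830512786
```

View pics/w3.png

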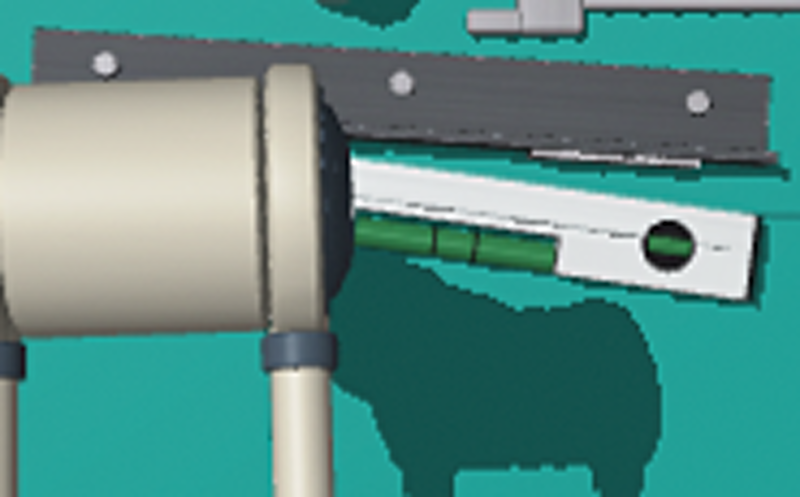

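The level is still tilted: left front corner on the pad, right end (750,255) about 24 mm short. That is expected, because it pivots slowly about its corner. I'll keep creeping to about 14 N.

send_rows --targets '[[[0.04, 0, 0.01, 0, 0, 0], [0.08, 0, 0.02, 0, 0, 0], [0.1, 0, 0.03, 0, 0, 0], [0.1, 0, 0.03, 0, 0, 0], [0.1, 0, 0.03, 0, 0, 0]]]'

```text
t: 9.43
tcp_pos: [577.5, 63.2, 9.9]
orientation: [[-0.999, 0.042, -0.009], [0.042, 0.999, -0.002], [0.009, -0.002, -1.0]]
wrist_force: [-13.7, -2.1, 4.6]
width: 0.003
grip_force: 6.7
```

send_rows --targets '[[[0.04, 0, 0.01, 0, 0, 0], [0.08, 0, 0.02, 0, 0, 0], [0.08, 0, 0.02, 0, 0, 0], [0.08, 0, 0.02, 0, 0, 0]]]'

```text
t: 9.77
tcp_pos: [577.7, 62.9, 9.9]
orientation: [[-0.999, 0.042, -0.01], [0.042, 0.999, -0.002], [0.01, -0.003, -1.0]]
wrist_force: [-15.7, -4.1, 4.8]
width: 0.003
grip_force: 7.7
```

send_rows --targets '[[[0, 0, 0, 0, 0, 0], [-1, 0, 0, 0, 0, 0], [-3, 0, -0.1, 0, 0, 0], [-6, 0, -0.2, 0, 0, 0], [-6.5, 0, -0.3, 0, 0, 0], [-6.5, 0, -0.3, 0, 0, 0], [-6.5, 0, -0.3, 0, 0, 0]]]'

```text
t: 10.35
tcp_pos: [517.8, 64.0, 9.1]
orientation: [[-0.999, 0.042, 0.002], [0.042, 0.999, 0.0], [-0.002, 0.0, -1.0]]
wrist_force: [-0.3, -0.4, 0.7]
width: -0.0
grip_force: 0.0
```

send_rows --targets '[[[0, -4, 0, 0, 0, 0], [0, -8, 0, 0, 0, 0], [0, -12, 0, 0, 0, 0], [0, -16, 0, 0, 0, 0], [0, -20, 0, 0, 0, 0], [0, -21.7, 0, 0, 0, 0], [0, -21.7, 0, 0, 0, 0], [0, -21.7, 0, 0, 0, 0]]]'

```text
t: 11.02
tcp_pos: [517.9, -154.2, 8.9]
orientation: [[-0.999, 0.044, 0.001], [0.044, 0.999, -0.0], [-0.001, 0.0, -1.0]]
wrist_force: [0.1, 0.5, -0.5]
width: 0.001
grip_force: 0.0
```

```bash
python3 look.py
```

```text
11.0167 [ 517.9 -154.2    8.9] [ 0.1  0.5 -0.5]
rail-frame ((-31.441408157348633, -39.51768493652344), (312.1087951660156, 45.0080451965332), 86.31912994384766)
[[-63.900001525878906, -193.8000030517578], [-19.0, -196.6999969482422], [1.0, 114.80000305175781], [-43.900001525878906, 117.69999694824219]]
tcp rail -107.04007794022628 -126.32921440498438
```

send_rows --targets '[[[1.2, -0.05, 0.1, 0, 0, 0], [2.4, -0.1, 0.1, 0, 0, 0], [3.2, -0.15, 0.1, 0, 0, 0], [3.7, -0.15, 0.1, 0, 0, 0], [4.1, -0.2, 0.1, 0, 0, 0], [4.4, -0.2, 0.1, 0, 0, 0], [4.5, -0.2, 0.1, 0, 0, 0], [4.6, -0.2, 0.1, 0, 0, 0], [4.6, -0.2, 0.1, 0, 0, 0]]]'

```text
t: 11.82
tcp_pos: [562.7, -154.9, 9.5]
orientation: [[-0.999, 0.042, -0.0], [0.042, 0.999, 0.0], [0.0, 0.0, -1.0]]
wrist_force: [0.7, 0.6, 0.2]
width: 0.003
grip_force: 0.0
```

send_rows --targets '[[[0.04, 0, 0, 0, 0, 0], [0.08, 0, 0, 0, 0, 0], [0.12, 0, 0, 0, 0, 0], [0.16, 0, 0, 0, 0, 0], [0.2, 0, 0, 0, 0, 0], [0.2, 0, 0, 0, 0, 0]]]'

```text
t: 12.32
tcp_pos: [564.8, -155.0, 9.6]
orientation: [[-0.999, 0.042, 0.0], [0.042, 0.999, -0.0], [-0.0, -0.0, -1.0]]
wrist_force: [-0.4, 0.5, -0.1]
width: -0.003
grip_force: 0.3
```

send_rows --targets '[[[0.04, 0, 0, 0, 0, 0], [0.08, 0, 0, 0, 0, 0], [0.12, 0, 0, 0, 0, 0], [0.12, 0, 0, 0, 0, 0]]]'

```text
t: 12.65
tcp_pos: [566.1, -155.0, 9.6]
orientation: [[-0.999, 0.042, 0.0], [0.042, 0.999, -0.0], [-0.0, -0.0, -1.0]]
wrist_force: [-0.7, -0.1, 0.0]
width: 0.002
grip_force: 0.2
```

send_rows --targets '[[[0.04, 0, 0, 0, 0, 0], [0.08, 0, 0, 0, 0, 0], [0.12, 0, 0, 0, 0, 0], [0.12, 0, 0, 0, 0, 0]]]'

```text
t: 12.98
tcp_pos: [567.3, -154.9, 9.6]
orientation: [[-0.999, 0.042, 0.0], [0.042, 0.999, -0.0], [-0.0, -0.0, -1.0]]
wrist_force: [-0.1, -0.1, -0.1]
width: -0.003
grip_force: 0.2
```

send_rows --targets '[[[0.03, 0, 0, 0, 0, 0], [0.06, 0, 0, 0, 0, 0], [0.09, 0, 0, 0, 0, 0], [0.09, 0, 0, 0, 0, 0]]]'

```text
t: 13.32
tcp_pos: [568.2, -155.0, 9.6]
orientation: [[-0.999, 0.042, 0.0], [0.042, 0.999, -0.0], [-0.0, 0.0, -1.0]]
wrist_force: [0.1, 0.1, -0.5]
width: 0.0
grip_force: 0.3
```

send_rows --targets '[[[0.03, 0, 0, 0, 0, 0], [0.06, 0, 0, 0, 0, 0], [0.09, 0, 0, 0, 0, 0], [0.09, 0, 0, 0, 0, 0]]]'

```text
t: 13.65
tcp_pos: [569.1, -155.0, 9.6]
orientation: [[-0.999, 0.042, 0.0], [0.042, 0.999, -0.0], [-0.0, -0.0, -1.0]]
wrist_force: [0.0, -0.8, -0.0]
width: -0.001
grip_force: 0.4
```

send_rows --targets '[[[0.03, 0, 0, 0, 0, 0], [0.06, 0, 0, 0, 0, 0], [0.08, 0, 0, 0, 0, 0], [0.08, 0, 0, 0, 0, 0]]]'

```text
t: 13.98
tcp_pos: [569.6, -155.0, 9.5]
orientation: [[-0.999, 0.042, -0.001], [0.042, 0.999, 0.0], [0.001, 0.0, -1.0]]
wrist_force: [-2.5, 0.6, 2.0]
width: 0.0
grip_force: 1.3
```

send_rows --targets '[[[0.03, 0, 0, 0, 0, 0], [0.06, 0, 0, 0, 0, 0], [0.08, 0, 0, 0, 0, 0], [0.08, 0, 0, 0, 0, 0]]]'

```text
t: 14.32
tcp_pos: [569.6, -155.0, 9.6]
orientation: [[-0.999, 0.042, -0.002], [0.042, 0.999, 0.0], [0.002, 0.0, -1.0]]
wrist_force: [-6.4, -0.4, 3.5]
width: 0.003
grip_force: 3.3
```

send_rows --targets '[[[0.03, 0, 0, 0, 0, 0], [0.06, 0, 0, 0, 0, 0], [0.08, 0, 0, 0, 0, 0], [0.08, 0, 0, 0, 0, 0]]]'

```text
t: 14.65
tcp_pos: [569.7, -154.9, 9.5]
orientation: [[-0.999, 0.042, -0.004], [0.042, 0.999, 0.0], [0.004, 0.0, -1.0]]
wrist_force: [-9.3, -0.6, 6.0]
width: -0.002
grip_force: 4.9
```

send_rows --targets '[[[0, 0, 0.05, 0, 0, 0], [0.03, 0, 0.1, 0, 0, 0], [0.06, 0, 0.12, 0, 0, 0], [0.06, 0, 0.12, 0, 0, 0]]]'

```text
t: 14.98
tcp_pos: [569.9, -154.7, 9.6]
orientation: [[-0.999, 0.042, -0.005], [0.042, 0.999, 0.001], [0.006, 0.001, -1.0]]
wrist_force: [-9.2, 0.0, 0.9]
width: -0.001
grip_force: 4.3
```

send_rows --targets '[[[0.03, 0, 0.02, 0, 0, 0], [0.06, 0, 0.04, 0, 0, 0], [0.08, 0, 0.05, 0, 0, 0], [0.08, 0, 0.05, 0, 0, 0]]]'

```text
t: 15.32
tcp_pos: [569.9, -154.7, 9.6]
orientation: [[-0.999, 0.042, -0.007], [0.042, 0.999, 0.001], [0.008, 0.001, -1.0]]
wrist_force: [-11.3, 0.4, 1.7]
width: 0.001
grip_force: 5.4
```

```bash
python3 look.py
```

```text
15.3167 [ 569.9 -154.7    9.6] [-11.3   0.4   1.7]
rail-frame ((-23.38030242919922, 3.7552947998046875), (226.52769470214844, 41.64371109008789), 89.95330810546875)
[[-44.29999923706055, -109.5], [-2.700000047683716, -109.5], [-2.5, 117.0], [-44.099998474121094, 117.0]]
tcp rail -55.06839040852586 -124.65412834800509
```

send_rows --targets '[[[0.04, 0, 0.02, 0, 0, 0], [0.08, 0, 0.05, 0, 0, 0], [0.1, 0, 0.06, 0, 0, 0], [0.1, 0, 0.06, 0, 0, 0], [0.1, 0, 0.06, 0, 0, 0]]]'

```text
t: 15.78
tcp_pos: [569.9, -154.7, 9.6]
orientation: [[-0.999, 0.042, -0.01], [0.042, 0.999, 0.001], [0.01, 0.001, -1.0]]
wrist_force: [-12.8, -0.0, 0.8]
width: 0.001
grip_force: 6.7
```

send_rows --targets '[[[0.02, 0, 0, 0, 0, 0], [0.03, 0, 0.02, 0, 0, 0], [0.03, 0, 0.02, 0, 0, 0], [0.03, 0, 0.02, 0, 0, 0]]]'

```text
t: 16.12
tcp_pos: [569.9, -154.7, 9.6]
orientation: [[-0.999, 0.042, -0.011], [0.042, 0.999, 0.002], [0.011, 0.001, -1.0]]
wrist_force: [-13.9, -0.2, 1.0]
width: 0.001
grip_force: 7.1
```

send_rows --targets '[[[-1, 0, -0.1, 0, 0, 0], [-3, 0, -0.3, 0, 0, 0], [-6, 0, -0.3, 0, 0, 0], [-6.4, -4, -0.3, 0, 0, 0], [-6.4, -8, -0.3, 0, 0, 0], [-6.4, -11.8, -0.3, 0, 0, 0], [-6.4, -11.8, -0.3, 0, 0, 0], [-6.4, -11.8, -0.3, 0, 0, 0]]]'

```text
t: 16.78
tcp_pos: [510.2, -274.8, 9.1]
orientation: [[-0.999, 0.045, 0.001], [0.045, 0.999, -0.0], [-0.001, -0.0, -1.0]]
wrist_force: [0.9, -1.1, -0.3]
width: -0.001
grip_force: 0.0
```

```bash
python3 look.py w4
```

```text
16.7833 [ 510.2 -274.8    9.1] [ 0.9 -1.1 -0.3]
rail-frame ((-23.387298583984375, -39.49761962890625), (313.3219909667969, 42.008689880371094), 89.901611328125)
[[-44.70000076293945, -196.10000610351562], [-2.700000047683716, -196.1999969482422], [-2.0999999046325684, 117.0999984741211], [-44.099998474121094, 117.19999694824219]]
tcp rail -109.79176261252817 -247.1354607936734
```

View pics/w4.png

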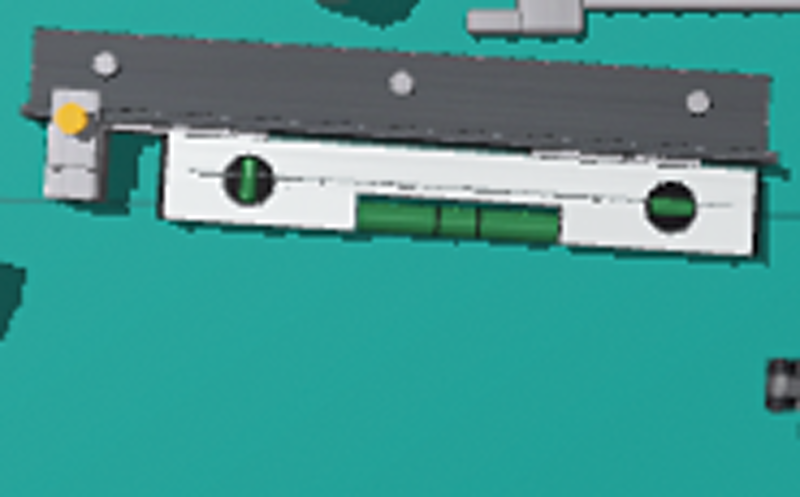

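The level is flush on both pads. The gap to the stop runs from crop x 103 to 161, about 31 mm. Next I go round to its right end (757,210).

send_rows --targets '[[[3, -0.2, 0, 0, 0, 0], [6, -0.3, 0, 0, 0, 0], [8.8, -0.4, 0, 0, 0, 0], [8.8, -0.4, 0, 0, 0, 0], [8.8, -0.4, 0, 0, 0, 0], [8.8, -0.4, 0, 0, 0, 0]]]'

```text
t: 17.33
tcp_pos: [598.0, -275.6, 8.6]
orientation: [[-0.999, 0.04, -0.001], [0.04, 0.999, 0.001], [0.001, 0.001, -1.0]]
wrist_force: [0.7, 0.3, -0.2]
width: -0.003
grip_force: 0.0
```

send_rows --targets '[[[0.04, 1, 0, 0, 0, 0], [0.08, 2, 0, 0, 0, 0], [0.13, 2.6, 0, 0, 0, 0], [0.16, 3.0, 0, 0, 0, 0], [0.19, 3.4, 0, 0, 0, 0], [0.23, 3.8, 0, 0, 0, 0], [0.26, 4.2, 0, 0, 0, 0], [0.29, 4.6, 0, 0, 0, 0], [0.31, 4.8, 0, 0, 0, 0], [0.31, 4.8, 0, 0, 0, 0]]]'

```text
t: 18.17
tcp_pos: [601.3, -228.4, 9.0]
orientation: [[-0.999, 0.041, 0.0], [0.041, 0.999, 0.0], [-0.0, 0.0, -1.0]]
wrist_force: [-0.6, 0.1, 0.6]
width: -0.003
grip_force: 0.0
```

```bash
python3 look.py w5
```

```text
18.1667 [ 601.3 -228.4    9. ] [-0.6  0.1  0.6]
rail-frame ((-23.673595428466797, -19.90594482421875), (42.57755661010742, 303.7554931640625), 0.09214692562818527)
[[-45.20000076293945, 131.89999389648438], [-44.70000076293945, -171.8000030517578], [-2.0999999046325684, -171.6999969482422], [-2.5999999046325684, 132.0]]
tcp rail -20.615027635151932 -197.05079307503928
```

View pics/w5.png

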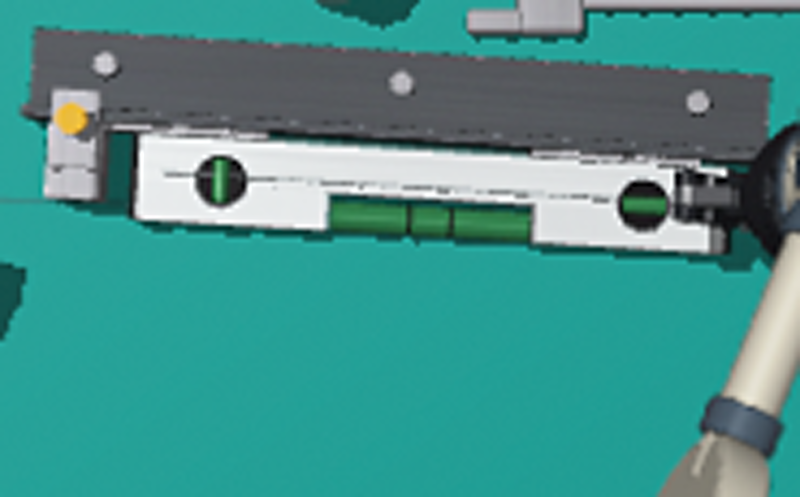

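Still flush. The left end is at crop x 133 and the stop face at 103, so about 15 mm remains.

send_rows --targets '[[[0.03, 0.3, 0, 0, 0, 0], [0.05, 0.6, 0, 0, 0, 0], [0.07, 0.9, 0, 0, 0, 0], [0.08, 1.1, 0, 0, 0, 0], [0.09, 1.2, 0, 0, 0, 0], [0.09, 1.2, 0, 0, 0, 0]]]'

```text
t: 18.72
tcp_pos: [602.2, -216.5, 9.0]
orientation: [[-0.999, 0.041, 0.0], [0.041, 0.999, 0.0], [-0.0, 0.0, -1.0]]
wrist_force: [-0.4, -0.2, 0.5]
width: -0.001
grip_force: 0.0
```

send_rows --targets '[[[0, 0.05, 0, 0, 0, 0], [0.01, 0.1, 0, 0, 0, 0], [0.01, 0.15, 0, 0, 0, 0], [0.01, 0.15, 0, 0, 0, 0]]]'

```text
t: 19.05
tcp_pos: [602.2, -215.4, 9.0]
orientation: [[-0.999, 0.042, 0.0], [0.042, 0.999, 0.0], [-0.0, 0.0, -1.0]]
wrist_force: [0.4, -0.7, -1.0]
width: 0.0
grip_force: 0.3
```

send_rows --targets '[[[0, 0.05, 0, 0, 0, 0], [0.01, 0.1, 0, 0, 0, 0], [0.01, 0.15, 0, 0, 0, 0], [0.01, 0.15, 0, 0, 0, 0]]]'

```text
t: 19.38
tcp_pos: [602.3, -214.1, 9.0]
orientation: [[-0.999, 0.042, -0.0], [0.042, 0.999, -0.0], [-0.0, -0.0, -1.0]]
wrist_force: [-0.4, -1.4, -0.1]
width: 0.0
grip_force: 0.9
```

send_rows --targets '[[[0, 0.05, 0, 0, 0, 0], [0, 0.1, 0, 0, 0, 0], [0, 0.1, 0, 0, 0, 0], [0, 0.1, 0, 0, 0, 0]]]'

```text
t: 19.72
tcp_pos: [602.2, -213.9, 9.1]
orientation: [[-0.999, 0.042, -0.0], [0.042, 0.999, -0.002], [-0.0, -0.002, -1.0]]
wrist_force: [-0.7, -5.7, -0.3]
width: -0.0
grip_force: 2.5
```

send_rows --targets '[[[0, 0.05, 0, 0, 0, 0], [0, 0.1, 0, 0, 0, 0], [0, 0.1, 0, 0, 0, 0], [0, 0.1, 0, 0, 0, 0]]]'

```text
t: 20.05
tcp_pos: [602.1, -213.9, 9.2]
orientation: [[-0.999, 0.043, 0.0], [0.043, 0.999, -0.003], [-0.0, -0.003, -1.0]]
wrist_force: [0.2, -7.1, -1.3]
width: 0.005
grip_force: 3.8
```

send_rows --targets '[[[0, 0.05, 0, 0, 0, 0], [0, 0.1, 0, 0, 0, 0], [0, 0.1, 0, 0, 0, 0], [0, 0.1, 0, 0, 0, 0]]]'

```text
t: 20.38
tcp_pos: [602.1, -213.8, 9.5]
orientation: [[-0.999, 0.043, 0.0], [0.043, 0.999, -0.005], [-0.0, -0.005, -1.0]]
wrist_force: [-1.2, -9.3, -1.6]
width: -0.002
grip_force: 5.1
```

send_rows --targets '[[[0, -0.5, 0, 0, 0, 0], [-0.1, -2, 0, 0, 0, 0], [-0.2, -4, 0, 0, 0, 0], [-0.2, -4.5, 2, 0, 0, 0], [-4, -4.5, 6, 0, 0, 0], [-8, -4.5, 10, 0, 0, 0], [-12, -4.5, 12, 0, 0, 0], [-12, -4.5, 12, 0, 0, 0], [-12, -4.5, 12, 0, 0, 0]]]'

```text
t: 21.13
tcp_pos: [480.8, -257.6, 135.0]
orientation: [[-0.999, 0.043, 0.006], [0.043, 0.999, -0.004], [-0.006, -0.004, -1.0]]
wrist_force: [0.1, -0.1, 1.1]
width: 0.002
grip_force: 0.0
```

```bash
python3 look.py w6
```

```text
21.1333 [ 480.8 -257.6  135. ] [ 0.1 -0.1  1.1]
rail-frame ((-23.661569595336914, -10.404815673828125), (42.60600662231445, 312.7396240234375), 0.11515288054943085)
[[-45.29999923706055, 145.89999389648438], [-44.70000076293945, -166.8000030517578], [-2.0, -166.6999969482422], [-2.700000047683716, 146.0]]
tcp rail -139.80653018894392 -231.1543211418468
```

View pics/w6.png

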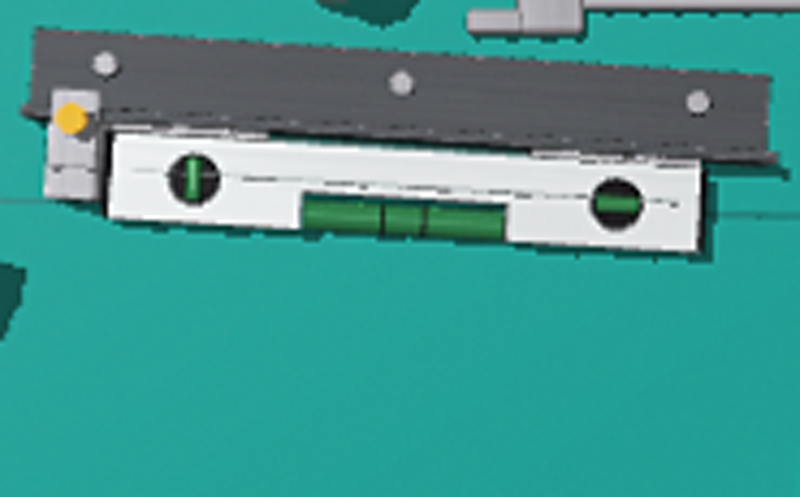

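The level's end is against the stop (crop x≈105). Its left edge may stand about 1 mm off the pad, so I'll give it a gentle press behind pad_l to be safe.

send_rows --targets '[[[2, 4, 0, 0, 0, 0], [4, 8, 0, 0, 0, 0], [5, 12, 0, 0, 0, 0], [6, 16, 0, 0, 0, 0], [6.3, 20, 0, 0, 0, 0], [6.3, 24, 0, 0, 0, 0], [6.3, 28, 0, 0, 0, 0], [6.3, 32, 0, 0, 0, 0], [6.3, 33.9, 0, 0, 0, 0], [6.3, 33.9, 0, 0, 0, 0]]]'

```text
t: 22.02
tcp_pos: [545.1, 87.8, 127.5]
orientation: [[-0.999, 0.036, -0.002], [0.036, 0.999, 0.002], [0.002, 0.002, -1.0]]
wrist_force: [-0.4, -0.0, -1.0]
width: 0.001
grip_force: 0.0
```

send_rows --targets '[[[0, 0, -3.5, 0, 0, 0], [0, 0, -7, 0, 0, 0], [0, 0, -10, 0, 0, 0], [0, 0, -12, 0, 0, 0], [0, 0, -12.4, 0, 0, 0], [0, 0, -12.4, 0, 0, 0], [0, 0, -12.4, 0, 0, 0]]]'

```text
t: 22.6
tcp_pos: [545.5, 82.6, 4.8]
orientation: [[-0.999, 0.042, -0.001], [0.042, 0.999, 0.0], [0.001, -0.0, -1.0]]
wrist_force: [-0.1, 0.0, 0.4]
width: 0.002
grip_force: 0.0
```

```bash
python3 look.py
```

```text
22.6 [545.5  82.6   4.8] [-0.1  0.   0.4]
rail-frame ((-23.726970672607422, -9.721160888671875), (42.33896255493164, 312.4200134277344), 0.009578250348567963)
[[-44.900001525878906, 146.5], [-44.900001525878906, -165.89999389648438], [-2.5, -165.89999389648438], [-2.5999999046325684, 146.5]]
tcp rail -89.12300131018289 111.43289657101116
```

send_rows --targets '[[[0.5, 0, 0.4, 0, 0, 0], [1.2, -0.05, 0.5, 0, 0, 0], [1.9, -0.1, 0.5, 0, 0, 0], [2.5, -0.1, 0.5, 0, 0, 0], [2.8, -0.1, 0.5, 0, 0, 0], [3.0, -0.1, 0.5, 0, 0, 0], [3.0, -0.1, 0.5, 0, 0, 0]]]'

```text
t: 23.23
tcp_pos: [575.6, 82.0, 9.8]
orientation: [[-0.999, 0.042, -0.0], [0.042, 0.999, -0.0], [0.0, -0.0, -1.0]]
wrist_force: [-0.5, -0.9, 0.4]
width: 0.002
grip_force: 0.0
```

send_rows --targets '[[[0.04, 0, 0, 0, 0, 0], [0.08, 0, 0, 0, 0, 0], [0.12, 0, 0, 0, 0, 0], [0.12, 0, 0, 0, 0, 0]]]'

```text
t: 23.57
tcp_pos: [576.4, 82.0, 10.1]
orientation: [[-0.999, 0.042, 0.0], [0.042, 0.999, -0.0], [-0.0, -0.0, -1.0]]
wrist_force: [0.0, -0.4, -0.1]
width: -0.001
grip_force: 0.0
```

send_rows --targets '[[[0.04, 0, 0, 0, 0, 0], [0.08, 0, 0, 0, 0, 0], [0.12, 0, 0, 0, 0, 0], [0.12, 0, 0, 0, 0, 0]]]'

```text
t: 23.9
tcp_pos: [577.8, 82.0, 10.1]
orientation: [[-0.999, 0.042, 0.0], [0.042, 0.999, 0.0], [-0.0, 0.0, -1.0]]
wrist_force: [0.4, 0.3, 0.2]
width: 0.001
grip_force: 0.0
```

send_rows --targets '[[[0.04, 0, 0, 0, 0, 0], [0.08, 0, 0, 0, 0, 0], [0.1, 0, 0, 0, 0, 0], [0.1, 0, 0, 0, 0, 0]]]'

```text
t: 24.23
tcp_pos: [578.7, 82.0, 10.0]
orientation: [[-0.999, 0.042, -0.0], [0.042, 0.999, -0.0], [0.0, -0.0, -1.0]]
wrist_force: [0.2, -0.3, 0.0]
width: -0.001
grip_force: 0.1
```

send_rows --targets '[[[0.03, 0, 0, 0, 0, 0], [0.06, 0, 0, 0, 0, 0], [0.08, 0, 0, 0, 0, 0], [0.08, 0, 0, 0, 0, 0]]]'

```text
t: 24.57
tcp_pos: [579.5, 82.1, 10.1]
orientation: [[-0.999, 0.042, -0.0], [0.042, 0.999, 0.0], [0.0, 0.0, -1.0]]
wrist_force: [-0.5, 0.1, -0.4]
width: -0.003
grip_force: 0.4
```

send_rows --targets '[[[0.03, 0, 0, 0, 0, 0], [0.06, 0, 0, 0, 0, 0], [0.08, 0, 0, 0, 0, 0], [0.08, 0, 0, 0, 0, 0]]]'

```text
t: 24.9
tcp_pos: [580.0, 82.1, 10.0]
orientation: [[-0.999, 0.042, -0.001], [0.042, 0.999, 0.0], [0.001, -0.0, -1.0]]
wrist_force: [-3.0, -0.3, 1.4]
width: 0.002
grip_force: 1.3
```

send_rows --targets '[[[0.04, 0, 0.02, 0, 0, 0], [0.08, 0, 0.04, 0, 0, 0], [0.08, 0, 0.04, 0, 0, 0], [0.08, 0, 0.04, 0, 0, 0]]]'

```text
t: 25.23
tcp_pos: [580.0, 82.1, 10.0]
orientation: [[-0.999, 0.042, -0.003], [0.042, 0.999, -0.0], [0.003, -0.0, -1.0]]
wrist_force: [-5.9, -0.0, 2.7]
width: -0.001
grip_force: 2.9
```

send_rows --targets '[[[-0.3, 0, 0, 0, 0, 0], [-1.5, 0, 0, 0, 0, 0], [-4, 0, 0, 0, 0, 0], [-6, 0, 0, 0, 0, 0], [-6, 0, 0, 0, 0, 0], [-6, 0, 0, 0, 0, 0]]]'

```text
t: 25.73
tcp_pos: [521.3, 82.1, 10.8]
orientation: [[-0.999, 0.042, 0.002], [0.042, 0.999, 0.0], [-0.002, 0.0, -1.0]]
wrist_force: [0.4, 0.0, 0.1]
width: -0.0
grip_force: 0.0
```

```bash
python3 look.py w7
```

```text
25.7333 [521.3  82.1  10.8] [0.4 0.  0.1]
rail-frame ((-23.560619354248047, -9.998443603515625), (312.17779541015625, 42.23048400878906), 89.91387939453125)
[[-44.900001525878906, -166.10000610351562], [-2.700000047683716, -166.10000610351562], [-2.200000047683716, 146.10000610351562], [-44.400001525878906, 146.10000610351562]]
tcp rail -113.3392833157467 109.89686110883972
```

View pics/w7.png

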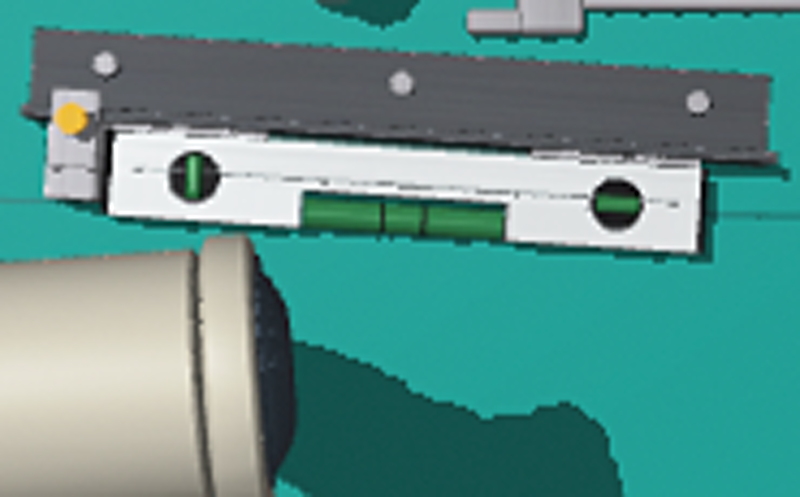

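The rail-frame fit now matches the flush state after step 2 (89.91° against 89.90°). The left end is on the stop at crop (105,185), and the fingers are clear of the level.

```bash
python3 -c "
from rig import job;print(job.sign_off())"
```

```text
the job is handed in; nothing more can be done
None
```

I handed the job in with the level flush on both pads by the last picture, its end against the stop and the arm clear; the hand-in gave no verdict. The wrist force peaked at about 16 N behind the pad nearer the stop, 14 N behind the other pad and 9 N against the stop. After the slide I pressed gently (about 6 N) behind the first pad again, as the level had come about 1 mm off it.

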